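Index the tile carousel to its next click and slide the next tile up the ramp onto it

ROBOT

A 7-joint arm with a two-finger parallel gripper is mounted at the origin on the work surface. World frame = base frame: x ahead of the robot, y to its left, z up, the work surface at z = 0. Lengths are in m, angles in degrees, forces in N, time in s.
With the tool pointing down it reaches from about 0.425 to 0.875 m from the base axis. Payload 4.7 kg.
Tool frame: the origin (TCP) lies at the very end of the fingers, on their centre line; the grasp point (between the pads) lies 19 mm behind it; z points along the fingers, y is the line along which they close (so a half turn about z gives the same grasp; the last joint's range is limited). The gripper opens to 85 mm and grips with 20 to 120 N. Pads are 22 mm wide; open, the fingers measure 114 mm over their backs; the gripper's body (76 mm by 85 mm) begins 54 mm behind the grasp point. The pads swing forward as they close: fully open they stand 13 mm farther back than shut.
Start: joints at [77.813, 18.392, -4.016, 83.108, 1.295, 78.541, -3.26], TCP at [0.146, -0.633, 0.231] pointing down, gripper open.
Joint ranges: [-163.93, 163.93], [-17.29, 119.83], [-79.2, 71.16], [3.27, 140.29], [-89.18, 269.18], [5.43, 117.66], [-154.24, 154.24]. Speed limits (degrees/s): [147.25, 147.25, 180, 180, 180, 180, 180].

INTERFACE

Orientations are given as [roll, pitch, yaw] about the fixed x, y, z axes, in that order (R = Rz(yaw) Ry(pitch) Rx(roll)).
In Python, from cell import r gives the robot as it stands. Calls block until the motion is done:
- r.move_ptp(position, orientation): joint-space move of the TCP to a pose.
- r.servo_line(position, frame=None, rate=0.15): straight line of the TCP; frame=None keeps the orientation; rate is the mean speed in m/s.
- r.movej(angles): joint-space move.
- r.release() and r.gripper_close(): open the fingers fully, or close them until they stop; the grip force is fixed at half the most.
- r.sleep(seconds).
- r.solve_ik(position, orientation): joint angles nearest the present ones, or None.
- r.read_camera(name): name is "side" or "top" or "wrist"; returns a dict with "pixels" (480x640x3 uint8, red, green, blue), "range_z" (480x640 float32, m along the optical axis (not along the pixel's ray), 0 where there is no reading), "vertical_fov" (degrees; the focal length in pixels is half the picture's height over the tangent of half this angle, whatever the lens; pixels are square), "cx", "cy" (the principal point, pixels), "rvec" (rotation vector, rad) and "tvec" (3), from world to camera coordinates, as OpenCV has them. Camera axes: x right, y down, z forward; pixel columns grow to the right and rows downward; lengths in m; the calibration is good to about 2 mm. A picture is of the moment at which its call begins.
A pose or a line that the arm cannot do raises r.MotionError and nothing moves.
- r.close_job(): hands the job in; it is judged then, once.
Readings, each from a call of its own:
- r.current_clock(): time.
- r.current_qpos(): joint angles.
- r.current_qvel(): joint speeds.
- r.current_joint_efforts(): joint torques, N m.
- r.current_ee_pos(): TCP position.
- r.current_orientation(): TCP orientation.
- r.current_wrist_force(): force on the tool from outside, world axes, zero at the start.
- r.current_ft_torque(): the same for the moment, N m.
- r.current_finger_gap(): finger opening in m.
- r.current_finger_force(): force on a finger pad.
Only numpy, scipy, OpenCV 4.12 (cv2) and the standard library are available. Lean on these libraries where they do the work, as an engineer would, in place of code of your own. Each camera call takes 0.05 s, during which the arm holds its last target. There are 200 camera calls.

TASK

The tile-stamping carousel has been left between two clicks. Push it on anticlockwise (seen from above) by its red posts until it drops into the next click and stays there - go by the feel of the click, not by eye - so that the empty station comes to the loading ramp. Then push the freshly glazed tile on its wooden bat up the ramp, without lifting it, until the bat rests against the steel stop of that station; do not shift the tiles already on the carousel or the things around it.

Things in the scene. Friction and masses are not known exactly. Their poses are not given: they have to be found in the camera images.
- carousel: Fixed part of the carousel: blue base (170 mm dia.), plywood loading ramp and blue stamping head. Origin on the bench under the wheel's vertical axis; its x axis points level along the middle of the ramp, from the wheel down to the ramp's foot; z up. The stamping head stands on the opposite side (x from -260 to -80 mm, its stamp 116 mm above the bench, top 345 mm).
- ramp_lip (a point): Middle of the ramp's upper end, on its surface, 40.5 mm above the bench and 147 mm from the wheel's axis, 2 mm off the wheel's rim; same axes as carousel. The surface falls evenly from here to 12 mm above the bench at 291 mm from the axis (about 11 degrees), then runs level to the foot.
- ramp_foot (a point): Middle of the outer edge of the ramp's level landing, 401 mm from the wheel's axis, 12 mm above the bench; same axes as carousel. Low wooden rails (12 mm above the surface, 6 mm thick) guide the tile: 63 mm apart on the slope, 82 mm apart on the outer 66 mm of the landing, tapering in between. The foot is open.
- wheel: The turning aluminium wheel, 290 mm dia., 12 mm thick; origin on its axis at its underside, 28 mm above the bench, its face 12 mm higher. Its x axis points to the middle of the empty station to be loaded. Six stations (black pads) every 60 degrees, each with a steel stop (40 mm wide, 14 mm high), outer face 75 mm from the axis. Starts turned 0.55 to 0.87 rad clockwise of facing the ramp.
- plunger (a joint): Travel (m) of the hidden ball plunger under the wheel: about 0.0005 riding between clicks (the wheel then stays where left; drag 1 to 4 N at a post), 0.0022 dropped into one. The next click comes within 0.10 rad either side of the station facing the ramp squarely. There the wheel jumps ahead some 5 mm at the posts; pushing on then meets firm resistance, and about 10 N forces it out again.
- post_0 (a point): Red post on the wheel's rim, 30 degrees anticlockwise of the empty station to be loaded: 14 mm dia., 132 mm from the axis, its rounded top 57 mm above the wheel's face (97 mm above the bench). The point lies on its centre line 38 mm above the wheel's face. Five more like it follow every 60 degrees, between the stations; any may be pushed.
- seat_next (a point): Where the centre of the new tile (half-way up) belongs on the empty station: 105 mm from the wheel's axis, 12 mm above its face; turns with the wheel, with the axes of wheel.
- seat_a (a point): The same point of the next station anticlockwise, where tile a lies.
- seat_b (a point): The same point of the station after that, where tile b lies.
- seat_c (a point): The same point of the station opposite the empty one, where tile c lies.
- tile_new: The new tile on its bat: plywood bat 60 x 60 x 16 mm with a terracotta tile 54 x 54 x 8 mm fixed on top, 0.11 to 0.24 kg, waiting on the ramp's landing. Origin at the centre of its underside; x and y along its sides, x about down the ramp at the start.
- tile_new_mid (a point): Centre of the new tile with its bat, 12 mm above its underside; same axes as tile_new.
- tile_a_mid (a point): Centre of tile a (terracotta, same size as the new tile), loose on its station, touching its stop.
- tile_b_mid (a point): Centre of tile b (terracotta), loose on its station.
- tile_c_mid (a point): Centre of tile c (blue), loose on its station.
- cup: Terracotta cup 80 mm dia., 75 mm high, standing on the far side of the ramp; origin at the centre of its foot.
- bowl: White bowl 130 mm dia., 55 mm high; origin at the centre of its foot.
- glaze_jar: Clear jar 66 mm dia., 85 mm high; origin at the centre of its foot.
- mug: Blue mug 80 mm dia., 90 mm high; origin at the centre of its foot.
- slip_bottle: White bottle 56 mm dia., 130 mm high; origin at the centre of its foot.
- wood_tool: Wooden modelling spatula 170 mm long lying on the robot's side of the ramp; origin under its middle, x along it.
Mind the look-alikes: they are no part of the job. What is shaped like the part that bears tile_c_mid but green or purple is not meant.

How it is judged:
By the outcome, as a careful person would: the job done as asked, in the order asked, and still so for the second after the job is handed in, with the robot touching nothing.
It also fails if it takes over 61 s, if anything falls off the work surface, if the arm or the gripper's body presses on something with over 40 N, if the wrist force passes 120 N, or if a joint passes its speed limit or range.

## Working session

There is one attempt and no reset: what is moved stays moved. The work goes in short steps, each a Python script; the robot and the scene stay as the last script left them, time stands still between calls to the robot, and variables do not carry over. Pictures are saved under pics/ and viewed, at most 10 in all, crops included, and the job is handed in when it is done.

```bash
mkdir -p pics; cat > h.py <<'E'
import numpy as np, cv2
from cell import r
def shot(n):
    d=r.read_camera(n); d['f']=240/np.tan(np.radians(d['vertical_fov'])/2)
    d['R']=cv2.Rodrigues(np.array(d['rvec'],float))[0]; d['t']=np.array(d['tvec'],float).ravel(); return d
def ray(d,u,v,z):
    c=-d['R'].T@d['t']; w=d['R'].T@np.array([(u-d['cx'])/d['f'],(v-d['cy'])/d['f'],1]); return c+w*(z-c[2])/w[2]
def cloud(d):
    v,u=np.mgrid[:480,:640]; Z=d['range_z']
    P=np.stack([(u-d['cx'])/d['f']*Z,(v-d['cy'])/d['f']*Z,Z],-1); return (P-d['t'])@d['R']
def save(d,n): cv2.imwrite('pics/'+n+'.png',d['pixels'][...,::-1])
E
python3 - <<'E'
from h import *
for n in('top','side'):
    d=shot(n); save(d,n+'0'); np.savez(n+'0.npz',**d); print(n,d['f'],-d['R'].T@d['t'],d['R'][2],(d['range_z']>0).mean())
E
ls
```

```text
top 442.2974674524369 [ 0.39455856 -0.01557756  1.06303776] [ 0.13559636 -0.02015001 -0.99055924] 0.99599609375
side 497.4706054331592 [-0.05154377  0.67489545  0.59022194] [ 0.55093785 -0.66936774 -0.49841179] 0.9958333333333333
h.py
pics
side0.npz
top0.npz
```

View pics/top0.png

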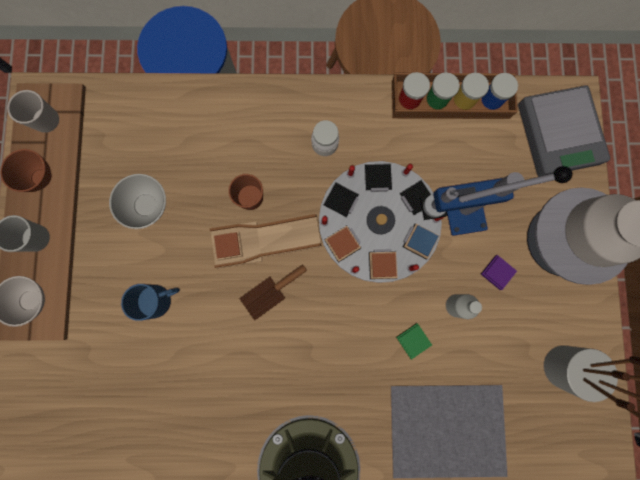

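View pics/side0.png

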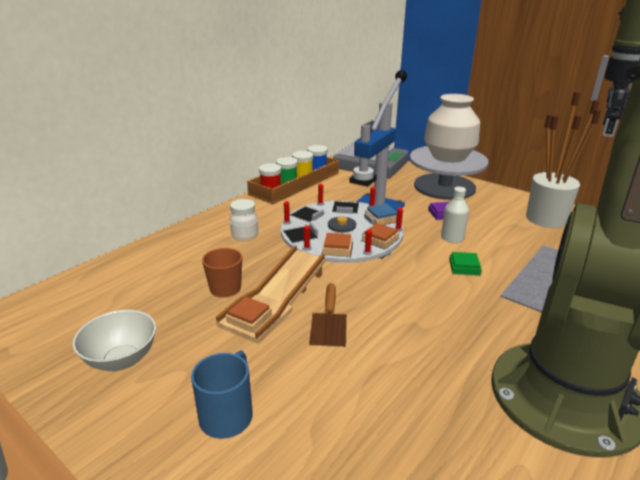

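```bash
cat > m.py <<'E'
from h import *
from scipy.optimize import least_squares
def wheel(d,c0=None):
    P=cloud(d); hsv=cv2.cvtColor(d['pixels'],cv2.COLOR_RGB2HSV)
    red=((hsv[...,0]<4)|(hsv[...,0]>174))&(hsv[...,1]>190)&(hsv[...,2]>60)&(P[...,2]<.11)&(P[...,2]>.03)
    if c0 is not None: red&=abs(np.hypot(P[...,0]-c0[0],P[...,1]-c0[1])-.132)<.02
    n,L,S,C=cv2.connectedComponentsWithStats(red.astype(np.uint8))
    out=[]
    for i in range(1,n):
        if S[i,4]<12: continue
        Q=P[L==i]; q=Q[Q[:,2]>Q[:,2].max()-.03]; out.append([*np.median(q,0)[:2],Q[:,2].max(),S[i,4]])
    return P,hsv,np.array(out)
def fit(xy):
    def f(p):
        a=np.arctan2(xy[:,1]-p[1],xy[:,0]-p[0]); k=np.round((a-p[2])/(np.pi/3))*np.pi/3+p[2]
        return (xy-np.c_[p[0]+.132*np.cos(k),p[1]+.132*np.sin(k)]).ravel()
    best=min((least_squares(f,[*xy.mean(0),t],loss='soft_l1',f_scale=.004) for t in np.arange(0,1.05,.15)),key=lambda s:s.cost)
    return best.x,f(best.x)
E
python3 - <<'E'
from m import *
np.set_printoptions(precision=4,suppress=True)
for n in('top','side'):
    d=dict(np.load(n+'0.npz')); P,hsv,o=wheel(d); print(o)
    o=o[(o[:,2]>.06)&(o[:,2]<.105)&(o[:,0]<.72)]
    p,e=fit(o[:,:2]); print(n,p,np.degrees(p[2]),e)
    x,y,z=P[...,0],P[...,1],P[...,2]
    al=(abs(z-.04)<.005)&(np.hypot(x-p[0],y-p[1])<.17)
    (c),rad=cv2.minEnclosingCircle(P[al][:,:2].astype(np.float32)); print('rim',c,rad)
    rr=np.hypot(x-p[0],y-p[1]); a0=np.arctan2(y-p[1],x-p[0])
    ter=(hsv[...,0]>4)&(hsv[...,0]<12)&(hsv[...,1]>140)&(z>.025)&(z<.075)&(rr>.2)&(rr<.42)&(y>p[1]+.15)&(x<p[0]+.05)
    print('tile',np.median(P[ter],0) if ter.any() else 0,ter.sum())
    dirn=np.array([-.15,1]) 
    th=np.arctan2(*dirn[::-1])
    for it in range(4):
        u=np.array([np.cos(th),np.sin(th)]);w=np.array([-u[1],u[0]])
        s=(P[...,:2]-p[:2])@u; l=(P[...,:2]-p[:2])@w
        m=(s>.16)&(s<.29)&(abs(l)<.05)&(z>.012)&(z<.06)
        S=s[m];Lq=l[m];mid=[]
        for a in np.arange(.17,.28,.01):
            q=Lq[abs(S-a)<.005]; mid.append([a,(q.min()+q.max())/2,np.ptp(q)])
        mid=np.array(mid); th+=np.median(mid[:,1]/mid[:,0])
    print('ramp th',th,np.degrees(th),mid)
E
```

```text
[[ 0.8547 -0.2422  0.0595 96.    ]
 [ 0.6699 -0.098   0.0967 22.    ]
 [ 0.6729 -0.2267  0.0955 19.    ]
 [ 0.5534 -0.0356  0.0986 12.    ]
 [ 0.4486 -0.2324  0.097  18.    ]]
top [ 0.558  -0.1655  0.5521] 31.631857972220956 [-0.0005 -0.0017 -0.0012  0.0015 -0.0008 -0.002   0.003   0.0023]
rim (0.560362696647644, -0.15306222438812256) 0.1581048220396042
tile [0.5093 0.1855 0.0362] 539
ramp th 1.7098751395217124 97.96862898893691 [[ 0.17   -0.0006  0.0759]
 [ 0.18   -0.0004  0.076 ]
 [ 0.19   -0.0004  0.0761]
 [ 0.2    -0.0004  0.076 ]
 [ 0.21   -0.0003  0.0767]
 [ 0.22    0.0003  0.077 ]
 [ 0.23   -0.0006  0.076 ]
 [ 0.24    0.0005  0.0762]
 [ 0.25    0.0012  0.0753]
 [ 0.26    0.0005  0.0768]
 [ 0.27    0.0006  0.076 ]
 [ 0.28    0.0009  0.0763]]
[[  0.8598  -0.2359   0.0655 169.    ]
 [  0.6746  -0.2251   0.0937  52.    ]
 [  0.5624  -0.2953   0.0948  64.    ]
 [  0.6705  -0.094    0.095   65.    ]
 [  0.4474  -0.2318   0.0956  76.    ]
 [  0.5545  -0.0316   0.0947 106.    ]
 [  0.4431  -0.1004   0.0948  92.    ]]
side [ 0.5588 -0.163   0.5533] 31.699257590602734 [-0.0004  0.0005 -0.0003 -0.0004 -0.0005 -0.0003  0.001   0.0006 -0.0004
 -0.0005  0.0006  0.0001]
rim (0.5580112934112549, -0.15340647101402283) 0.16053031384944916
tile [0.5285 0.1737 0.0354] 1102
ramp th 1.7206606057546654 98.58659068416598 [[ 0.17   -0.      0.0771]
 [ 0.18   -0.001   0.0778]
 [ 0.19    0.0004  0.0765]
 [ 0.2     0.0003  0.0774]
 [ 0.21   -0.0004  0.0779]
 [ 0.22    0.0004  0.0769]
 [ 0.23   -0.0001  0.0767]
 [ 0.24   -0.0004  0.0786]
 [ 0.25    0.0002  0.0768]
 [ 0.26    0.0002  0.0785]
 [ 0.27    0.      0.0773]
 [ 0.28   -0.0003  0.0776]]
```

```bash
cat > arc.py <<'E'
from h import *
C=np.array([.5585,-.1638])
def arc(deg,z=.076,R=.134): a=np.radians(deg); return [C[0]+R*np.cos(a),C[1]+R*np.sin(a),z]
def ft(deg): # force along push reaction (positive = resisting)
    a=np.radians(deg); return -np.dot(np.array(r.current_wrist_force())[:2],[-np.sin(a),np.cos(a)])
E
python3 - <<'E'
from arc import *
print(r.current_clock(),r.current_orientation(),r.current_ee_pos())
o=list(r.current_orientation())
for yaw in(80,-100):
    print(yaw,r.solve_ik(arc(137),[180,0,yaw]),r.solve_ik(arc(185),[180,0,yaw]))
# ramp push pose
a=np.radians(98.3);u=np.array([np.cos(a),np.sin(a)])
for y in (98.3,-81.7):
  for s in(.41,.14): print(y,r.solve_ik([*(C+u*s),.02 if s>.2 else .046],[180,0,y]))
E
```

```text
0.1 [-1.79904863e+02  3.50106111e-03  1.29928428e+01] [ 0.14599797 -0.63291678  0.23035971]
80 [ 50.39342946   7.84067616 -46.6913453  117.32003068   6.76202445
  57.46562096  -9.67792548] [ 53.07835669   5.51536139 -35.01597934 118.42427194   3.76569697
  57.11059017   6.14029669]
-100 None None
98.3 [ 19.63298918  31.19338764 -58.45402666 107.57330585  31.03120657
  58.89555413 -43.66605064]
98.3 [ 46.0168602   23.84011881 -53.8241008  108.92390719  22.49490215
  58.51179708  -9.24734449]
-81.7 [ 25.38028066  37.29613122 -67.50286026 107.43338404  39.07357026
  62.64277941 130.72162447]
-81.7 [ -51.74240368   25.08406087   61.44712266  112.10547772  -26.01908307
   58.09175579 -149.97294461]
```

```bash
python3 - <<'E'
from arc import *
r.gripper_close(); 
r.move_ptp(arc(136,.22),[180,0,80]); print(r.current_clock(),r.current_finger_gap(),r.current_ee_pos())
r.servo_line(arc(136),rate=.12); b=ft(140)
print(r.current_clock(),r.current_ee_pos(),'bias',r.current_wrist_force())
lim=0
for d in np.arange(137,172,1.0):
    r.servo_line(arc(d),rate=.06); f=ft(d); print('%.0f:%.1f'%(d,f),end=' ')
    if f>9: break
print(r.current_clock(),r.current_ee_pos())
E
```

```text
3.1667 6.55534424051496e-05 [ 0.46213664 -0.07204107  0.21997586]
4.5167 [ 0.46278837 -0.07080943  0.07672838] bias [ 0.81314541 -0.11813779 -0.0665141 ]
137:0.1 138:-0.3 139:0.4 140:-0.3 141:0.3 142:0.5 143:0.5 144:-0.3 145:-0.5 146:-0.1 147:1.6 148:1.6 149:1.2 150:1.2 151:2.5 152:2.4 153:1.9 154:0.9 155:1.8 156:0.7 157:1.0 158:1.2 159:1.1 160:1.0 161:1.2 162:2.4 163:1.7 164:1.4 165:0.7 166:0.2 167:-0.1 168:1.4 169:0.7 170:1.5 171:2.6 13.2667 [ 0.42611184 -0.14316429  0.07600086]
```

```bash
cat > step.py <<'E'
from arc import *
def push(a,b,st,fmax,drop=True):
    low=0;pk=0
    for d in np.arange(a,b,st):
        r.servo_line(arc(d),rate=.05)
        f=np.mean([(r.sleep(.02),ft(d))[1] for _ in range(4)]); print('%.1f:%.1f'%(d,f),end=' ')
        pk=max(pk,f); low=low+1 if f<.45 else 0
        if f>fmax or (drop and low>=3): break
    print(r.current_clock(),r.current_ee_pos()); return d
E
python3 - <<'E'
from step import *
push(171.5,189,.5,7)
E
```

```text
171.5:2.6 172.0:3.4 172.5:2.6 173.0:2.8 173.5:2.1 174.0:2.6 174.5:2.8 175.0:2.9 175.5:3.1 176.0:2.4 176.5:2.7 177.0:3.5 177.5:2.9 178.0:2.7 178.5:3.2 179.0:2.7 179.5:0.8 180.0:0.0 180.5:0.1 181.0:0.4 19.6 [ 0.42449307 -0.16624588  0.07599376]
```

```bash
python3 - <<'E'
from step import *
from m import *
np.set_printoptions(precision=4,suppress=True)
def look():
    d=shot('side'); _,_,o=wheel(d,C); o=o[o[:,2]>.06]; p,e=fit(o[:,:2]); print(p,np.degrees(p[2]),len(o),abs(e).max()); return d
look()
d=push(181.25,185,.25,4.2,False); look()
r.servo_line(arc(d-5),rate=.1); dd=look(); save(dd,'click')
r.servo_line(arc(d-5,.25),rate=.25); print(r.current_clock())
E
```

```text
[ 0.5585 -0.1628  0.1352] 7.744620623397054 5 0.0013524200868489378
181.2:-0.3 181.5:0.1 181.8:-0.3 182.0:0.9 182.2:0.7 182.5:0.6 182.8:1.0 183.0:1.7 183.2:2.9 183.5:4.3 22.8167 [ 0.4248 -0.1716  0.076 ]
[ 0.559  -0.1634  1.2055] 69.07060824766444 5 0.0008633817343256522
[ 0.5587 -0.1632  0.1573] 9.012242007994121 5 0.0014588603475227113
24.0333
```

View pics/click.png

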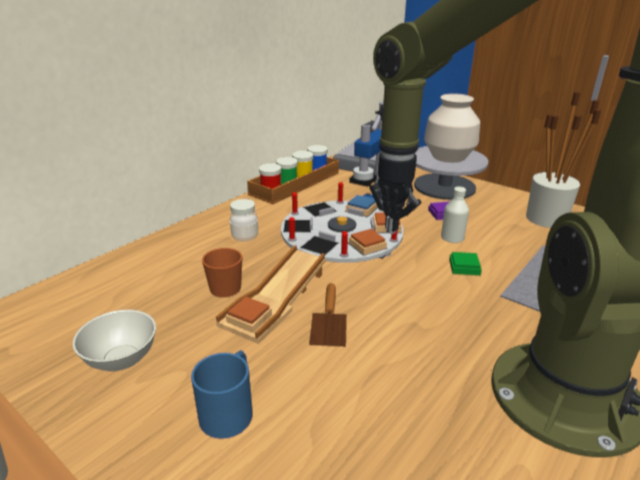

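```bash
python3 - <<'E'
from step import *
from m import *
np.set_printoptions(precision=4,suppress=True)
a=np.radians(98.3);u=np.array([np.cos(a),np.sin(a)])
r.move_ptp([*(C+u*.425),.16],[180,0,98.3])
print(r.current_clock())
for n in('side','top'):
    d=shot(n); P,hsv,o=wheel(d,C); o=o[o[:,2]>.06]; p,e=fit(o[:,:2]); print(n,p,np.degrees(p[2])%60,len(o),e); save(d,n+'1'); np.savez(n+'1.npz',**d)
E
```

```text
25.625
side [ 0.5587 -0.1628  2.2526] 9.066064597550309 6 [-0.0003 -0.0002 -0.0002 -0.0001  0.0004  0.0001 -0.0005 -0.0001  0.0006
  0.0008 -0.     -0.0005]
top [ 0.558  -0.1632  1.1961] 8.532091032305715 3 [-0.0018 -0.0015 -0.0002  0.0001  0.0021  0.0014]
```

View pics/top1.png

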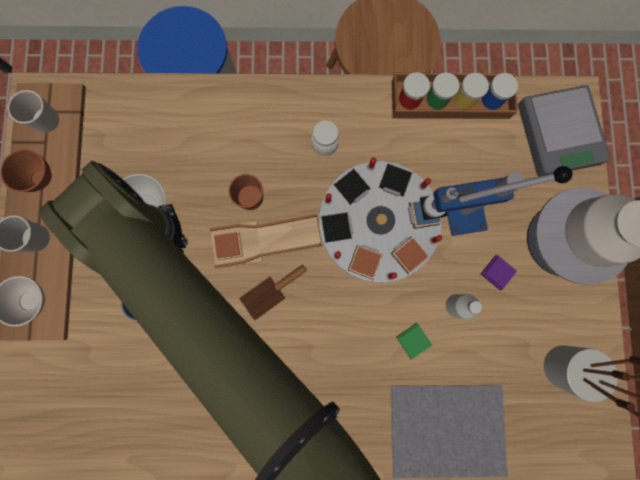

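```bash
python3 - <<'E'
from step import *
from m import *
r.move_ptp(arc(119,.12),[180,0,35]); r.servo_line(arc(120.5),rate=.15); print(r.current_clock())
d=push(121.5,127,.3,6.3,False)
s=shot('side'); r.servo_line(arc(d-4),rate=.15); r.servo_line(arc(d-4,.125),rate=.2)
t=shot('side'); print(r.current_clock())
for q in(s,t):
    P,hsv,o=wheel(q,C); o=o[o[:,2]>.06]; p,e=fit(o[:,:2]); print(p,np.degrees(p[2])%60,len(o),abs(e).max())
E
```

```text
27.3333
121.5:2.0 121.8:4.1 122.1:5.3 122.4:6.5 28.6 [ 0.48840326 -0.04977543  0.07675117]
29.3417
[ 0.55901478 -0.16298779  0.16354525] 9.37045232039435 5 0.0007003354703056519
[ 0.55907217 -0.16336561  0.15771442] 9.036370501607264 5 0.0009213078487990134
```

```bash
cat > ramp.py <<'E'
from h import *
C=np.array([.5587,-.1633]);TH=98.4
u=np.array([np.cos(np.radians(TH)),np.sin(np.radians(TH))])
def h(s): return float(np.interp(s,[.147,.291],[.0405,.012]))
def pt(s,c=.005): return [*(C+u*s),h(s-.011)+c]
def fr(n=1): 
    return np.mean([(r.sleep(.02),np.dot(np.array(r.current_wrist_force())[:2],u))[1] for _ in range(n)])
E
python3 - <<'E'
from ramp import *
r.move_ptp([*(C+u*.418),.13],[180,0,TH])
r.servo_line(pt(.418),rate=.12); print(r.current_clock(),r.current_ee_pos(),fr())
for s in [*np.arange(.408,.304,-.02),.302,.28,.26,.24,.22,.2,.185,.172]:
    r.servo_line(pt(s),rate=.07); w=r.current_wrist_force(); print('%.3f:%.1f,%.1f'%(s,fr(),w[2]),end=' ')
    if fr()>8: break
print(r.current_clock()); d=shot('side'); save(d,'ramp1')
E
```

```text
31.5667 [0.49825278 0.25067193 0.01777159] 0.8723111183669058
0.408:0.5,1.0 0.388:-0.2,0.1 0.368:0.3,0.7 0.348:0.9,0.6 0.328:-0.1,0.7 0.308:0.1,-0.5 0.302:-0.4,-0.4 0.280:0.1,0.4 0.260:0.3,0.4 0.240:0.2,0.2 0.220:-0.4,0.1 0.200:0.4,0.4 0.185:0.0,0.0 0.172:-0.8,-0.2 37.7
```

View pics/ramp1.png

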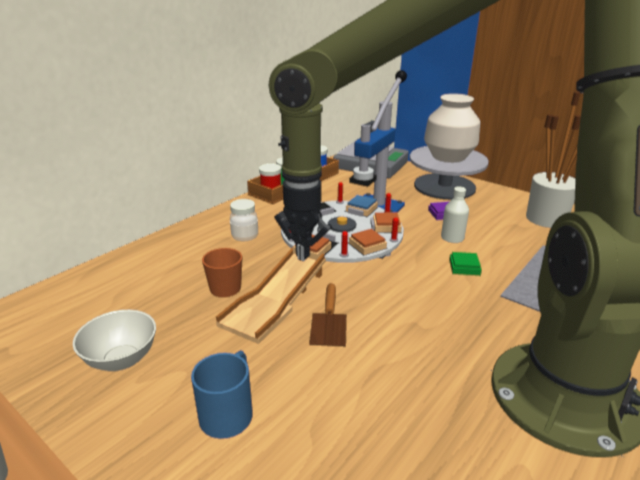

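The bat is at the top of the ramp, with the gripper at (303,245) behind it, and everything else is in place. I'll finish slowly, watching for contact with the stop.

```bash
python3 - <<'E'
from ramp import *
from m import *
r.servo_line(pt(.158),rate=.05)
for s in np.arange(.157,.136,-.001):
    r.servo_line(pt(s),rate=.04); f=fr(3); print('%.3f:%.1f'%(s,f),end=' ')
    if f>3.5: break
print(r.current_clock(),r.current_ee_pos(),r.current_wrist_force())
r.servo_line(pt(s+.03),rate=.1); r.servo_line([*(C+u*(s+.06)),.2],rate=.25)
r.move_ptp([*(C+u*.36),.25],[180,0,TH])
np.set_printoptions(precision=4,suppress=True)
for n in('side','top'):
    d=shot(n); P,hsv,o=wheel(d,C); o=o[o[:,2]>.06]; p,e=fit(o[:,:2]); print(n,p,np.degrees(p[2])%60,len(o),abs(e).max())
    q=(P[...,:2]-C); S=q@u; L=q@np.array([-u[1],u[0]])
    t=(abs(L)<.05)&(S>.05)&(S<.17)&(abs(P[...,2]-.064)<.004)
    print('tile',P[t].mean(0),S[t].min(),S[t].max(),L[t].min(),L[t].max(),cv2.minAreaRect(np.c_[S[t],L[t]].astype(np.float32)))
    save(d,n+'2')
    x0,y0=(260,170) if n=='side' else (300,150)
    cv2.imwrite('pics/%s2c.png'%n,cv2.resize(d['pixels'][y0:y0+120,x0:x0+160,::-1],(640,480),interpolation=cv2.INTER_CUBIC))
print(r.current_clock())
E
```

```text
0.157:0.1 0.156:-0.1 0.155:-0.0 0.154:0.4 0.153:0.7 0.152:0.8 0.151:-0.2 0.150:0.4 0.149:0.2 0.148:0.0 0.147:0.6 0.146:0.4 0.145:0.1 0.144:0.2 0.143:-0.0 0.142:0.1 0.141:0.1 0.140:1.0 0.139:5.1 43.8833 [ 0.53824607 -0.02462955  0.04551392] [-0.47769271  5.07943496  0.34342992]
side [ 0.5587 -0.1631  2.2495] 8.888634440268419 6 0.001183520487849088
tile [ 0.5455 -0.0618  0.0622] 0.07199693766344316 0.13074199663802955 -0.03092264926982828 0.025287428182173204 ((0.10129805654287338, -0.002875860780477524), (0.056112658232450485, 0.058627475053071976), 89.5720443725586)
top [ 0.5574 -0.164   1.1975] 8.611799987904575 3 0.0014498777090014014
tile [ 0.547  -0.0634  0.0637] 0.07345571567218886 0.1272848364286193 -0.03071246610638062 0.023663387116123438 ((0.10038086026906967, -0.003558514639735222), (0.05371180921792984, 0.05438586324453354), 0.18899302184581757)
45.9333
```

View pics/top2c.png

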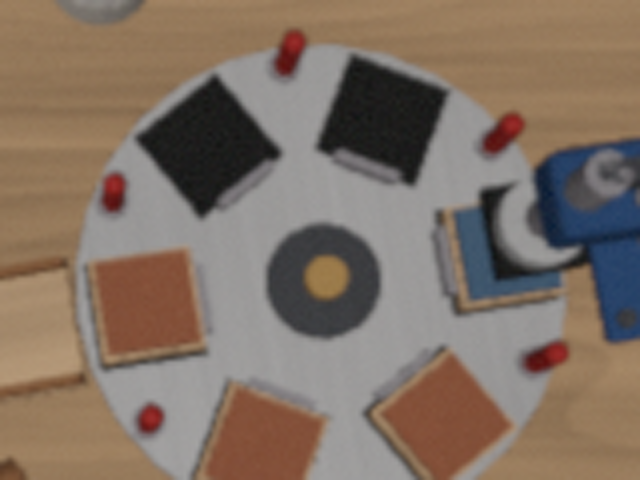

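View pics/side2c.png

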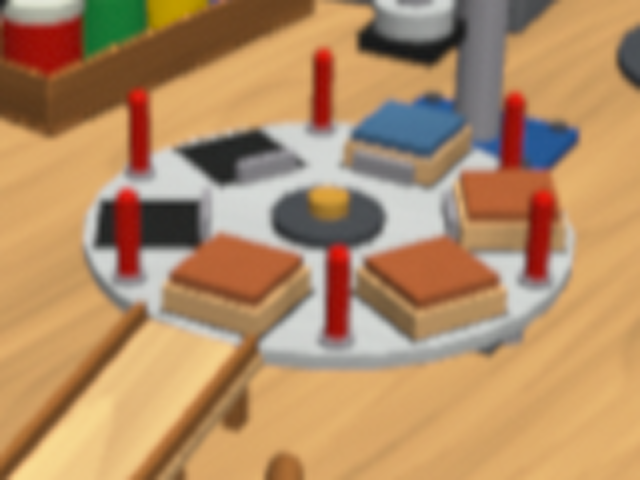

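```bash
python3 -c "
from cell import r
print(r.current_clock(),r.close_job())"
```

```text
the job is handed in; nothing more can be done
45.9333 None
```

The carousel is in its next click: I felt the jump, and pushing on met firm resistance up to 6.5 N. The new tile's bat rests against the steel stop (5 N felt), about 3 mm off to one side by the cameras; I handed the job in at 45.9 s, with no verdict shown.

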